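# Open the wide dust gate of a craft bench halfway

## Robot

A 7-joint arm with a two-finger parallel gripper is mounted at the origin on the work surface. World frame = base frame: x ahead of the robot, y to its left, z up, the work surface at z = 0. Lengths are in m, angles in rad, forces in N, time in s.
With the tool pointing down it reaches from about 0.4 to 0.85 m from the base axis. Payload 6.9 kg.
Tool frame: the origin (TCP) lies midway between the tips of the shut fingers; the grasp point (between the pads) lies behind it (ctrl.pinch_z is the z of the grasp point in the tool frame, in m); z points along the fingers, y is the line along which they close (so a half turn about z gives the same grasp; the last joint's range is limited). The gripper opens to 85 mm and grips with 20 to 120 N. Pads are 22 mm wide; open, the fingers measure 114 mm over their backs; the gripper's body (76 mm by 85 mm) begins 54 mm behind the grasp point. The pads swing forward as they close: fully open they stand 13 mm farther back than shut.
Start: joints at [1.212, 0.507, -0.238, 1.5, 0.126, 1.149, -0.155], TCP at [0.28, -0.559, 0.197] pointing down, gripper open.
Joint ranges: [-3.08, 3.08], [-0.24, 2.05], [-1.43, 1.35], [0, 2.5], [-1.52, 4.66], [0.17, 1.96], [-2.89, 2.89]. Speed limits (rad/s): [2.39, 2.39, 3.14, 3.14, 3.14, 3.14, 3.14].

## Interface

Orientations are given as a unit quaternion [w, x, y, z].
In Python, from station import ctrl, get_state, vision, ticket, models gives the robot as it stands. Calls block until the motion is done:
- ctrl.movep(position, orientation): joint-space move of the TCP to a pose.
- ctrl.movel(position, frame=None, max_speed=0.15): straight line of the TCP; frame=None keeps the orientation; max_speed is the mean speed in m/s.
- ctrl.set_joints(angles): joint-space move.
- ctrl.ungrasp() and ctrl.close_gripper(force=None): open the fingers fully, or close them until they stop; force is the grip in N (None keeps the last).
- ctrl.pause(seconds).
- ctrl.ik(position, orientation): joint angles nearest the present ones, or None.
- get_state(): the state.
- vision.grab_frame(name): name is "scene" or "top"; returns (picture, depth): 420x560x3 uint8, blue, green, red; 420x560 float32, m along the optical axis (not along the pixel's ray), 0 where there is no reading.
- vision.camera_info(name): a dict with "mtx" (3x3 intrinsics, pixels), "dist_coeffs" ([k1, k2, p1, p2, k3] as OpenCV has them; the pictures are not rectified), "R" (3x3) and "t" (3): a world point X has camera coordinates R X + t. Camera axes: x right, y down, z forward; pixel columns grow to the right and rows downward; lengths in m; the calibration is good to about 2 mm. A picture is of the moment at which its call begins. camera_info takes no time and is no camera call.
A pose or a line that the arm cannot do raises ctrl.Unreachable and nothing moves.
- ticket.close_job(): hands the job in; it is judged then, once.
Trained networks look in the newest picture that a camera, given by its name, has taken for a name from the list of things; names that differ only in an ending like _2 or _b are one class to them, and where a whole thing is asked for, a point or a joint stands for the part that bears it (a point fixed in the world has none). Each returns a list of dicts, best first, with "p" (0 to 1); they miss things now and then, are a little off and sometimes report something else, mostly with a low value. They report only what shows in the picture. A call takes as long as a camera call. They do not tell look-alikes from the thing itself.
- models.recognise(camera, target): "point" ([column, row] in pixels, amid what is visible of it).
- models.masks_of(camera, target): "mask" (420x560 bool, what is visible of it) and "point" ([column, row] in pixels, amid what is visible of it).
The state is a dict: "time": time; "qpos": joint angles; "qd": joint speeds; "tau": joint torques, N m; "tcp_pos": TCP position; "eef_rot": TCP orientation; "contact_force": force on the tool from outside, world axes, zero at the start; "wrist_torque": the same for the moment, N m; "width": finger opening in m; "gripper_force": force on a finger pad.
Only numpy, scipy, OpenCV 4.12 (cv2) and the standard library are available. Lean on these libraries where they do the work, as an engineer would, in place of code of your own. Each camera call takes 0.05 s, during which the arm holds its last target. There are 200 camera calls.

## Task

Two dust-suction ports lie flat on the workbench, a wide one and a small one, each with a stiff slide gate that is pulled out by its upright wooden grip. Pull the gate of the wide port halfway open, so that its blade is 50 mm out from fully shut and half of the round mouth is uncovered, then let go. Leave the small port's gate shut and do not knock over the yellow glue bottle.

Things in the scene. Friction and masses are not known exactly. Their poses are not given: they have to be found in the camera images.
- wide_grip (a point): Centre of the wide gate's upright wooden grip: 16 mm thick (x), 60 wide (y), 44 tall, centre 62 mm above the bench, on the end of the blade. z up; +x points to the mouth's centre; pulls out along -x (within 0.5 rad of the robot's -x). Housing 160 x 160 mm, 23 high, fixed; round collar 100 mm inside, rim 35 mm high. Shut, the grip is 128 mm from the mouth's centre, 48 from the housing.
- wide_blade (a joint): How far the wide gate's blade is pulled out, m: 0 shut, 0.05 half open, 0.1 fully open (end stop). Starts 0 to 20 mm open. Slides stiffly (about 9 N of friction) and stays where it is left.
- small_blade (a joint): How far the small gate's blade is pulled out, m: 0 shut (as it starts), 0.05 fully open. The small port is like the wide one, but its housing is 100 x 100 mm, its mouth 50 mm, its grip 36 mm wide (62 mm high, 98 mm from its mouth's centre); it lies across the bench's middle from the wide one, centres at least 350 mm apart.
- glue: Yellow glue bottle with a white nozzle, 57 mm in diameter and 145 mm tall, standing loose between the two ports or beyond them. Its origin is the centre of its underside, z up.
Mind the look-alikes: they are no part of the job. Leave any black or purple look-alike of the glue alone.

How it is judged:
At the end, for the whole second after the job is handed in: The wide gate's blade is at rest 50 mm out, within 12 mm; the small gate is shut (less than 10 mm out); the glue bottle stands upright (within 0.3 rad) (value of joint wide_blade between 0.038 and 0.062 m and velocity of joint wide_blade between -0.01 and 0.01 m/s and value of joint small_blade below 0.01 m and angle between glue's own z axis and vertical below 0.3 rad); the robot touches nothing.
It fails at once if the small gate is pulled open by 10 mm or more (value of joint small_blade above 0.01 m).
It fails at once if the glue bottle is knocked over (angle between glue's own z axis and vertical above 0.6 rad).
It also fails if it takes over 32 s, if anything falls off the work surface, if the arm or the gripper's body presses on something with over 40 N, if the wrist force passes 120 N, or if a joint passes its speed limit or range.

## Working session

There is one attempt and no reset: what is moved stays moved. The work goes in short steps, each a Python script; the robot and the scene stay as the last script left them, time stands still between calls to the robot, and variables do not carry over. Pictures are saved under pics/ and viewed, at most 10 in all, crops included, and the job is handed in when it is done.

```bash
mkdir -p pics; cat > h.py <<'E'
import numpy as np, cv2
from station import ctrl, get_state, vision, ticket, models
def world(cam, px, d):
    c=vision.camera_info(cam); px=np.asarray(px,float).reshape(-1,1,2)
    n=cv2.undistortPoints(px,np.array(c["mtx"]),np.array(c["dist_coeffs"])).reshape(-1,2)
    d=np.asarray(d,float).reshape(-1,1)
    P=np.hstack([n*d,d]); return (P-np.array(c["t"]))@np.array(c["R"])
def cloud(cam, mask, depth):
    r,c=np.nonzero(mask&(depth>0)); return world(cam,np.c_[c,r],depth[r,c])
E
python3 - <<'E'
from h import *
ims=[]
for cam in ("scene","top"):
    im,d=vision.grab_frame(cam); cv2.imwrite(f"pics/{cam}1.png",im); np.save(f"{cam}.npy",d)
    c=vision.camera_info(cam); print(cam,"pos",-np.array(c["R"]).T@np.array(c["t"]))
    for t in ("wide_grip","wide_blade","small_blade","glue"):
        for m in models.masks_of(cam,t)[:4]:
            P=cloud(cam,m["mask"],d)
            print(cam,t,round(m["p"],2),np.round(m["point"]),m["mask"].sum(), np.round(np.percentile(P,[2,50,98],axis=0),3).tolist() if len(P) else None)
s=get_state();print(s["time"],ctrl.pinch_z,s["tcp_pos"],s["eef_rot"],s["width"])
E
```

```text
scene pos [1.20582866 0.27892745 0.85160847]
scene wide_grip 0.82 [232. 160.] 1479 [[0.518, -0.321, 0.008], [0.557, -0.273, 0.014], [0.686, -0.222, 0.084]]
scene wide_blade 0.85 [233. 159.] 1372 [[0.521, -0.319, 0.01], [0.557, -0.273, 0.014], [0.685, -0.224, 0.084]]
scene small_blade 0.7 [364. 248.] 860 [[0.631, 0.135, 0.01], [0.651, 0.163, 0.013], [0.737, 0.194, 0.084]]
scene small_blade 0.2 [233. 157.] 1364 [[0.519, -0.32, 0.009], [0.555, -0.273, 0.014], [0.686, -0.225, 0.084]]
scene glue 0.83 [296. 222.] 837 [[0.68, -0.027, 0.007], [0.707, 0.002, 0.08], [0.72, 0.021, 0.135]]
scene glue 0.82 [226. 243.] 929 [[0.81, -0.141, -0.0], [0.843, -0.105, 0.078], [0.859, -0.089, 0.132]]
scene glue 0.82 [260. 210.] 772 [[0.636, -0.151, 0.0], [0.722, -0.083, 0.084], [0.738, -0.064, 0.139]]
scene glue 0.63 [263. 250.] 913 [[0.771, -0.05, 0.003], [0.804, -0.018, 0.082], [0.818, 0.0, 0.137]]
top pos [ 0.47872901 -0.04120577  1.05252643]
top wide_grip 0.75 [396. 243.] 3154 [[0.516, -0.319, 0.01], [0.615, -0.269, 0.015], [0.695, -0.22, 0.086]]
top wide_blade 0.78 [396. 243.] 3185 [[0.516, -0.318, 0.009], [0.614, -0.269, 0.015], [0.695, -0.218, 0.086]]
top small_blade 0.97 [183. 222.] 1012 [[0.624, 0.134, 0.011], [0.666, 0.166, 0.015], [0.748, 0.202, 0.087]]
top small_blade 0.32 [392. 241.] 3095 [[0.517, -0.318, 0.01], [0.617, -0.268, 0.015], [0.696, -0.219, 0.086]]
top glue 0.96 [319. 138.] 880 [[0.802, -0.141, 0.011], [0.818, -0.113, 0.091], [0.853, -0.089, 0.141]]
top glue 0.91 [276. 157.] 843 [[0.761, -0.052, 0.011], [0.777, -0.027, 0.092], [0.811, -0.001, 0.142]]
top glue 0.87 [309. 198.] 804 [[0.681, -0.116, 0.01], [0.698, -0.089, 0.093], [0.734, -0.065, 0.142]]
top glue 0.6 [266. 205.] 797 [[0.662, -0.032, 0.016], [0.681, -0.007, 0.093], [0.713, 0.019, 0.144]]
0.5 -0.0187 [ 0.27955796 -0.55894936  0.19653662] [-5.05034433e-05  9.73231350e-01  2.29827622e-01 -7.26712868e-06] 0.08553239152551927
```

View pics/scene1.png

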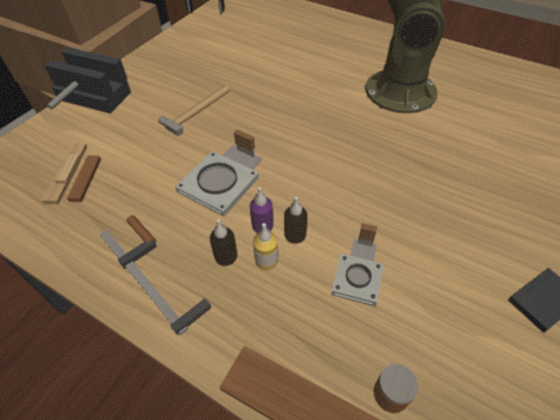

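View pics/top1.png

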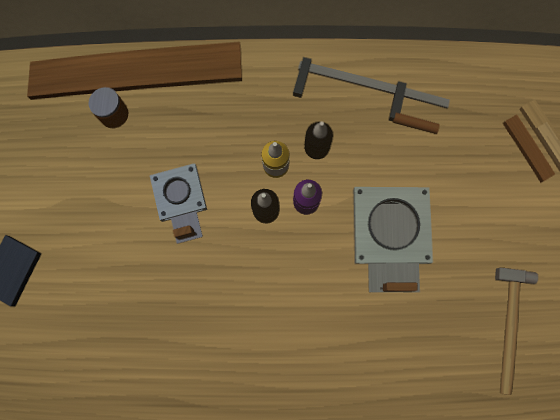

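The scene picture shows the wide port at about (218,180) with its grip at (244,142), the small port at (358,275), and the yellow bottle at (266,247), with three look-alikes near it. In the top picture the wide port is at (393,225) with its grip at (400,287), and nothing stands near that grip.

```bash
cat > m.py <<'E'
from h import *
def measure(cams=("top","scene"), deps=None):
    for cam in cams:
        d=deps[cam] if deps else vision.grab_frame(cam)[1]
        P=cloud(cam,np.ones(d.shape,bool),d)
        P=P[(abs(P[:,0]-.6)<.2)&(abs(P[:,1]+.27)<.13)]
        h=P[(P[:,2]>.017)&(P[:,2]<.03)&(P[:,0]>.56)]; R=cv2.minAreaRect((h[:,:2]*1000).astype(np.float32))
        r=P[(P[:,2]>.031)&(P[:,2]<.04)&(P[:,0]>.56)]; C=cv2.minEnclosingCircle((r[:,:2]*1000).astype(np.float32))
        g=P[(P[:,2]>.05)&(P[:,2]<.1)&(P[:,0]<.58)]; t=g[g[:,2]>.078]; G=cv2.minAreaRect((t[:,:2]*1000).astype(np.float32))
        print(cam,"housing",np.round(R[0]),np.round(R[1]),round(R[2],1),"rim",np.round(C[0]),round(C[1]),"grip",np.round(G[0]),np.round(G[1]),round(G[2],1),len(t),"all",np.round([g.min(0),g.max(0)],3).tolist())
        c=np.array(R[0]); v=np.array(G[0])-c; print("  dist",np.linalg.norm(v),"dir",np.arctan2(-v[1],-v[0]))
E
python3 -c "
from m import *
measure(deps={c:np.load(c+'.npy') for c in ('top','scene')})"
```

```text
top housing [ 648. -270.] [163. 176.] 89.2 rim [ 655. -270.] 55 grip [ 524. -269.] [60. 16.] 89.0 277 all [[0.515, -0.299, 0.051], [0.532, -0.238, 0.089]]
  dist 123.9988919990205 dir -0.008976306469852018
scene housing [ 656. -271.] [163. 165.] 89.0 rim [ 657. -270.] 55 grip [ 526. -271.] [21. 62.] 1.3 108 all [[0.516, -0.302, 0.05], [0.536, -0.238, 0.087]]
  dist 129.60182997891073 dir -0.003928150918999333
```

```bash
python3 - <<'E'
from h import *
q=[0,.70711,.70711,0]; x,y=.525,-.2695
for o in ([0,.70711,.70711,0],[0,.70711,-.70711,0]): 
    a,b=ctrl.ik([x,y,.2],o),ctrl.ik([x-.05,y,.046],o); print(None if a is None else np.round(a,2),None if b is None else np.round(b,2))
s=get_state(); print(s["time"])
ctrl.movep([x,y,.2],q); print(get_state()["time"])
ctrl.movel([x,y,.046],max_speed=.12)
s=get_state(); print(s["time"],s["tcp_pos"],s["contact_force"])
ctrl.close_gripper(40)
s=get_state(); print(s["time"],s["width"],s["gripper_force"],s["contact_force"],s["tcp_pos"])
im,d=vision.grab_frame("scene"); cv2.imwrite("pics/scene2.png",cv2.resize(im[90:240,150:350],(800,600)))
E
```

```text
[ 0.79  0.49 -0.57  1.59  0.28  1.15  0.16] [ 0.78  0.59 -0.47  1.9   0.38  0.75  0.09]
[ 0.31  0.45  0.2   1.59 -0.1   1.1  -2.62] [ 0.32  0.57  0.23  1.9  -0.19  0.69 -2.48]
0.5
1.9167
3.35 [ 0.52550219 -0.26965426  0.04670547] [ 0.52367012 -0.75733674  0.3230281 ]
3.9917 0.014094472784283628 39.14108633995056 [-2.26434881  1.10375033  4.6995354 ] [ 0.52459794 -0.26952721  0.04618094]
```

View pics/scene2.png

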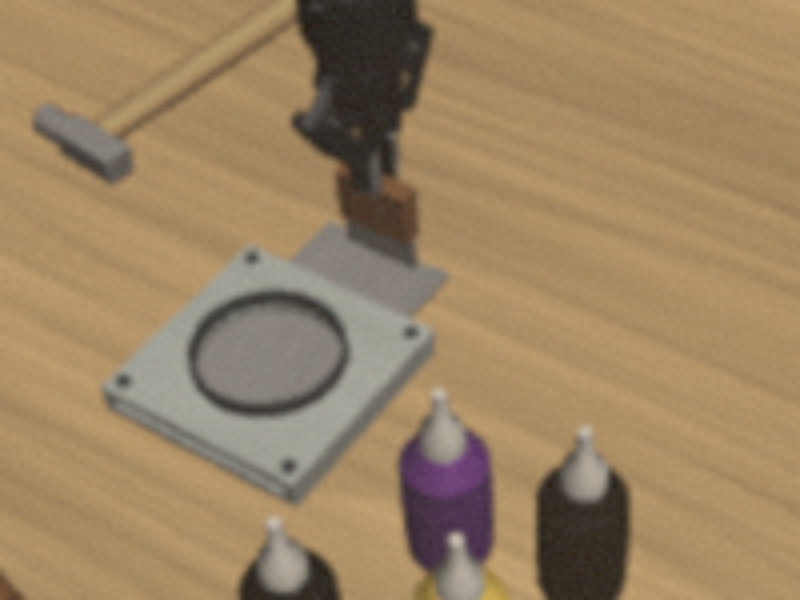

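The fingers hold the wooden grip, at about (375,195) in the crop, with the pads on its thick faces. Now I pull.

```bash
python3 - <<'E'
from m import *
ctrl.movel([.478,-.2695,.046],max_speed=.04)
s=get_state(); print(s["time"],s["tcp_pos"],s["contact_force"],s["width"])
ctrl.ungrasp(); s=get_state(); print(s["contact_force"],s["width"])
ctrl.movel([.478,-.2695,.2],max_speed=.12)
s0=get_state(); q=np.array(s0["qpos"]); q[0]+=.5   # swing aside toward +y? checked below
print(s0["time"],s0["tcp_pos"])
measure()
im,_=vision.grab_frame("top"); cv2.imwrite("pics/top3.png",im)
E
```

```text
5.3667 [ 0.48180833 -0.26902861  0.04629113] [ 7.69432618  0.316181   -4.23301301] 0.013873850196572146
[0.29370806 0.14739946 1.00010641] 0.0860135527666325
7.4917 [ 0.47758652 -0.2693619   0.19928503]
top housing [ 648. -270.] [162. 176.] 89.4 rim [ 637. -286.] 77 grip [ 481. -266.] [16. 60.] 1.1 261 all [[0.473, -0.297, 0.051], [0.489, -0.236, 0.089]]
  dist 166.7578984678338 dir -0.020807190136014342
scene housing [ 656. -272.] [164. 162.] 89.4 rim [ 655. -270.] 56 grip [ 483. -269.] [61. 18.] 87.9 112 all [[0.473, -0.3, 0.05], [0.493, -0.238, 0.09]]
  dist 173.38675179763885 dir -0.016496812360006947
```

View pics/top3.png

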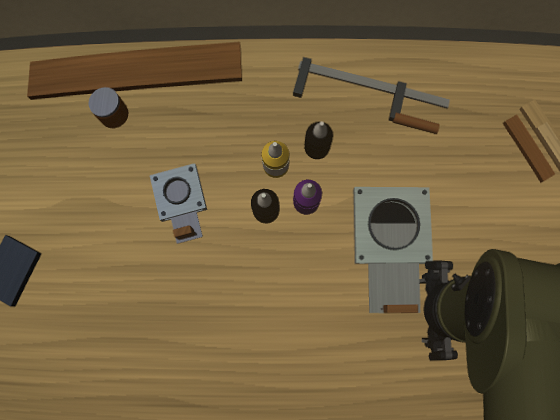

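The top picture shows the wide gate pulled out with its grip at (400,309). The mouth's upper half is dark and open, with the blade edge near row 224. The gripper is clear, and the small gate and bottles haven't moved. I'll check the opening once more from the blade edge before handing in.

```bash
python3 - <<'E'
from h import *
im=cv2.imread("pics/top3.png"); g=cv2.cvtColor(im,6).astype(float)[:,380:408].mean(1)
r=np.arange(214,234); e=r[np.argmax(np.abs(np.diff(g[214:235])))]+.5
c=vision.camera_info("top"); R,t=np.array(c["R"]),np.array(c["t"]); o=-R.T@t
for z in (.008,.013,.016):
    v=world("top",[[394,e]],[1.])[0]-o; p=o+v*(z-o[2])/v[2]; print(e,z,p)
E
```

```text
222.5 0.008 [ 0.66131534 -0.2758192   0.008     ]
222.5 0.013 [ 0.66044133 -0.27469614  0.013     ]
222.5 0.016 [ 0.65991692 -0.2740223   0.016     ]
```

Both measurements put the opening at about 46 mm, within tolerance.

```bash
python3 -c "
from h import *
ctrl.pause(.3); print(get_state()['time'], ticket.close_job())"
```

```text
the job is handed in; nothing more can be done
7.9417 None
```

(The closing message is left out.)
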